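# Rack the incubated gel cards and hold the tall card up to the viewing light

### The job

The incubation is over: move the two gel cards from the heating block into the two empty slots of the working rack, one in each and pushed fully home, so that the row of five is complete. Then take the tall card out of the rack and hold it up to the viewing light for a colleague to read: right way up, in front of the middle of the lit window and about 6 cm away from it, its face parallel to the leaning window. Finish while holding it there still, without touching the light; the other four cards stay in the rack, and the dropper bottles and the timer are left alone.

Things in the scene. Friction and masses are not known exactly. Their poses are not given: they have to be found in the camera images.
- card_a_center (a point): First of the two cards that start in the incubator block; stiff white gel card, 8 mm thick (x, across its faces), 53 mm wide (y), 70 mm tall (z, up), 24 to 42 g, six see-through columns low down, plain band above. Grip it by its two narrow edges, across the 53 mm, above the block. Point: its centre, 35 mm above its foot
- card_b_center (a point): Second of the two cards that start in the incubator block; stiff white gel card, 8 mm thick (x, across its faces), 53 mm wide (y), 70 mm tall (z, up), 24 to 42 g, six see-through columns low down, plain band above. Grip it by its two narrow edges, across the 53 mm, above the block. Point: its centre, 35 mm above its foot
- card_c_center (a point): One of the two ordinary cards that start in the working rack and stay there; stiff white gel card, 8 mm thick (x, across its faces), 53 mm wide (y), 70 mm tall (z, up), 24 to 42 g, six see-through columns low down, plain band above. Grip it by its two narrow edges, across the 53 mm, above the block. Point: its centre, 35 mm above its foot
- card_d_center (a point): The other ordinary card that starts in the working rack and stays there; stiff white gel card, 8 mm thick (x, across its faces), 53 mm wide (y), 70 mm tall (z, up), 24 to 42 g, six see-through columns low down, plain band above. Grip it by its two narrow edges, across the 53 mm, above the block. Point: its centre, 35 mm above its foot
- card_tall_center (a point): The tall card: starts in the working rack, in its first, third or fifth slot, and stands 14 mm higher than the others; stiff white gel card, 8 mm thick (x, across its faces), 53 mm wide (y), 84 mm tall (z, up), 24 to 42 g, six see-through columns low down, plain band above. Grip it by its two narrow edges, across the 53 mm, above the block. Point: its centre, 42 mm above its foot
- rack_slot2 (a point): Centre of the mouth of the rack's second slot, empty at the start. Slot: 10 mm (x) by 55 mm (y, along the slot), small chamfer, 24 mm deep; a 70 mm card fully home has its centre 11 mm and its top 46 mm above the mouth. x runs along the row of slots, away from the robot at yaw 0
- rack_slot4 (a point): Centre of the mouth of the rack's fourth slot, empty at the start; like the second
- rack_middle (a point): Centre of the rack's top, 36 mm above the worktop, and mouth of its third slot. The rack is a fixed white block, 172 mm long (x), 92 mm wide (y), with five like slots in a row along x, 26 mm apart, first slot nearest the robot (x = -52 mm). Rack and incubator stand side by side and change places from run to run
- incubator_slot2 (a point): Centre of the mouth of the heating block's second slot, which holds a card at the start. The block is fixed and low, 182 mm long (x), 112 mm wide (y), white rim, metal top 48 mm above the worktop with five slots like the rack's (26 mm apart along x, 24 mm deep), small dark display on its front
- incubator_slot4 (a point): Centre of the mouth of the heating block's fourth slot, which holds the other card at the start
- window (a point): Centre of the lit white window (156 mm wide, 116 mm high) of the viewing light, 170 mm above the worktop; a fixed white panel 190 x 150 mm on a stand, leaning back 0.35 rad. x: square to the window, INTO the light (in front of it x is negative); y: to the left along it; z: up along the leaning window
- dropper_1: Bystander: dropper bottle, 29 mm across, 100 mm tall; origin at the centre of its foot; leave alone
- dropper_3: Bystander: dropper bottle, 29 mm across, 92 mm tall; origin at the centre of its foot; leave alone
- bench_timer: Bystander: small white countdown timer, 26 x 68 x 62 mm, stands on the worktop; origin at the centre of its foot; leave alone

How it is judged:
By the outcome, as a careful person would: the job done as asked, in the order asked, and still so for the second after the job is handed in, while the arm keeps its last pose, push and grip.
It also fails if it takes over 61 s, if anything falls off the work surface, if the arm or the gripper's body presses on something with over 40 N, if the wrist force passes 120 N, or if a joint passes its speed limit or range.

### The arm

A 6-joint arm with a two-finger parallel gripper is mounted at the origin on the work surface; the furniture and walls round the work are solid. World frame = base frame: x ahead of the robot, y to its left, z up, the work surface at z = 0. Lengths are in m, angles in rad, forces in N, time in s.
With the tool pointing down it reaches from about 0.4 to 0.825 m from the base axis. Payload 7 kg.
Tool frame: the origin (TCP) lies at the centre of the arm's flange, where the gripper is bolted on; the fingertips stand 178 mm ahead of it and the grasp point (between the pads) lies 159 mm ahead of it (arm.tip_reach is the distance from the TCP to the fingertips, in m); z points along the fingers, y is the direction in which the jaws open and shut (so a half turn about z gives the same grasp; the last joint's range is limited). The gripper opens to 88 mm and grips with 3 to 60 N. Pads are 19 mm wide; open, the fingers measure 130 mm over their backs; the gripper's body (78 mm by 193 mm) begins 47 mm behind the grasp point.
Start: joints at [1.545, 0.359, 0.012, 0, -1.224, -0.288], TCP at [0.208, 0.642, 0.405] pointing down, gripper open.
Joint ranges: [-3.07, 3.07], [-1.43, 2.12], [-1.02, 1.25], [-3.03, 1.67], [-3.05, -0], [-3.03, 3.03]. Speed limits (rad/s): [2.39, 2.39, 3.01, 3.14, 3.14, 3.14].

### API

Orientations are given as [roll, pitch, yaw] about the fixed x, y, z axes, in that order (R = Rz(yaw) Ry(pitch) Rx(roll)).
In Python, from station import arm gives the robot as it stands.
- The arm moves only by the shell command python3 -m inch 'ROWS' [OPENING] [FORCE]. ROWS is JSON, a list that holds one entry, the list of rows, each a list of 6 numbers: the shift along the world's x, y, z in units of 200 mm (1.0 is 200 mm), then the turn, a rotation vector about the world's x, y, z in units of 180 degrees (1.0 is 180 degrees). A call has 1 to 8 rows; each row is the pose to reach, as a shift and turn from the pose commanded when the call began, turning the shorter way round; what a row does not reach only later rows make up. A row lasts 1/8 s, in which the tool goes at most 62.5 mm and 10.7 degrees, less where a joint would pass 70% of its speed; a pose out of reach is approached as far as the arm can. A call with a number of a shift or a turn outside -1 to 1 is refused whole. A call with a gripper value outside its range is refused whole. OPENING is the finger opening in mm, from 0 to 87.6, set as the call begins (- or left out, the last holds). The fingers move at their own pace and stop on an object; FORCE is the grip in N (left out, the last holds). Time passes only in rows, so rows that repeat a pose let the fingers close. It gives the time, the measured TCP pose, the force and the opening at its end, in the units of the state.
- arm.get_state(): the state, without advancing time (a new reading comes with each control period).
- arm.grab_frame(name): name is "scene" or "top" or "wrist"; returns the picture (420x560x3 uint8, blue, green, red); there is no depth.
- arm.camera_params(name): a dict with "vertical_fov" (degrees; the focal length in pixels is half the picture's height over the tangent of half this angle, whatever the lens; pixels are square), "cx", "cy" (the principal point, pixels), "pose" (4x4, takes a point from camera to world coordinates). Camera axes: x right, y down, z forward; pixel columns grow to the right and rows downward; lengths in m; the calibration is good to about 2 mm. A picture is of the moment at which its call begins: read the wrist's pose just before it. camera_params takes no time and is no camera call; for the wrist camera it gives the pose at the moment of the call.
- arm.job_done(): hands the job in, once; it reports no verdict.
Trained networks look in the newest picture that a camera, given by its name, has taken for a name from the list of things; names that differ only in an ending like _2 or _b are one class to them, and where a whole thing is asked for, a point or a joint stands for the part that bears it (a point fixed in the world has none). Each returns a list of dicts, best first, with "score" (0 to 1); they miss things now and then, are a little off and sometimes report something else, mostly with a low value. They report only what shows in the picture. A call takes as long as a camera call.
- arm.search_frame(target, camera): "box" ([left, top, right, bottom] in pixels, round what is visible of it).
- arm.regions_of(target, camera): "region" (420x560 bool, what is visible of it) and "box" ([left, top, right, bottom] in pixels, round what is visible of it).
The state is a dict: "t": time; "q": joint angles; "qd": joint speeds; "joint_efforts": joint torques, N m; "eef_pos": TCP position; "ee_rot": TCP orientation; "force": force on the tool from outside, world axes, zero at the start; "moment": the same for the moment, N m; "width": finger opening in m.
Only numpy, scipy, OpenCV 4.12 (cv2) and the standard library are available. Lean on these libraries where they do the work, as an engineer would, in place of code of your own. Each camera call takes 0.05 s, during which the arm holds its last target.

## Working session

There is one attempt and no reset: what is moved stays moved. The work goes in short steps, Python scripts to look and compute and a shell command to move; the robot and the scene stay as the last step left them, time stands still between calls to the robot, and variables do not carry over. Pictures are saved under pics/ and viewed, and the job is handed in when it is done.

```bash
ls; mkdir -p pics; python3 - <<'E'
from station import arm
import cv2,numpy as np
np.set_printoptions(precision=4,suppress=True)
for c in("scene","top","wrist"):
    p=arm.camera_params(c); f=arm.grab_frame(c); cv2.imwrite(f"pics/{c}0.png",f); print(c,p)
print(arm.get_state())
E
```

```text
pics
scene {'vertical_fov': 42.53431654699071, 'cx': 278.4383759617304, 'cy': 207.9299631109589, 'pose': array([[ 0.4679, -0.6074,  0.642 , -0.4871],
       [-0.8837, -0.3333,  0.3287, -0.5512],
       [ 0.0143, -0.7211, -0.6927,  1.2398],
       [ 0.    ,  0.    ,  0.    ,  1.    ]])}
top {'vertical_fov': 42.17597149472376, 'cx': 277.44835101674505, 'cy': 209.3680317712384, 'pose': array([[ 0.0246, -0.9829,  0.1825,  0.2814],
       [-0.9997, -0.0257, -0.0035, -0.0356],
       [ 0.0081, -0.1823, -0.9832,  1.4327],
       [ 0.    ,  0.    ,  0.    ,  1.    ]])}
wrist {'vertical_fov': 63.380895055063114, 'cx': 277.20132398968514, 'cy': 203.25636492618224, 'pose': array([[-0.3089, -0.9038, -0.2963,  0.2886],
       [-0.9511,  0.2939,  0.0951,  0.6153],
       [ 0.0011,  0.3112, -0.9503,  0.3838],
       [ 0.    ,  0.    ,  0.    ,  1.    ]])}
{'t': 0.15, 'q': array([ 1.5451,  0.3592,  0.0113, -0.0002, -1.2241, -0.2881]), 'qd': array([-0.0004, -0.0018,  0.0014,  0.0013, -0.001 , -0.0001]), 'joint_efforts': array([ -0.001 , -58.3275,  29.3293,   7.0011,   0.0088,  -0.0001]), 'eef_pos': array([0.2083, 0.6419, 0.404 ]), 'ee_rot': array([ 3.1403, -0.0001, -0.3139]), 'force': array([-0.9087,  0.0856,  0.2947]), 'moment': array([-0.0163, -0.0349,  0.0163]), 'width': 0.08748118478712713}
```

View pics/scene0.png

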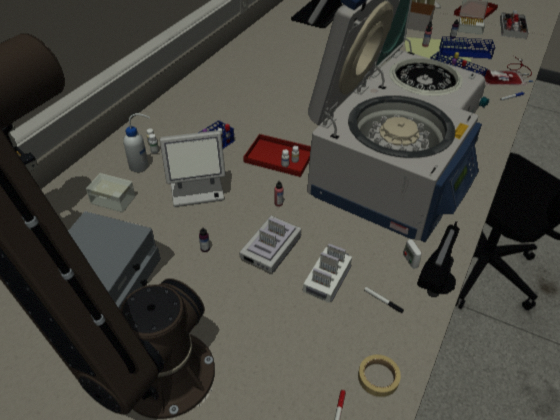

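View pics/top0.png

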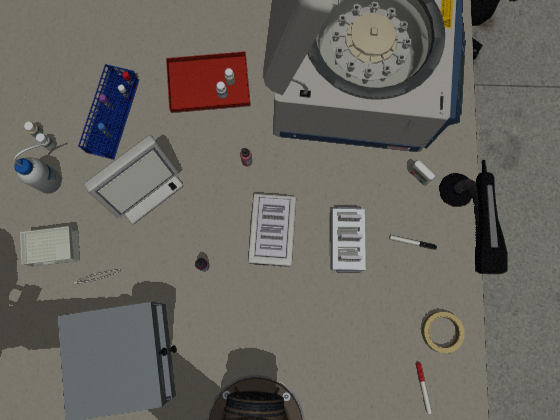

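View pics/wrist0.png

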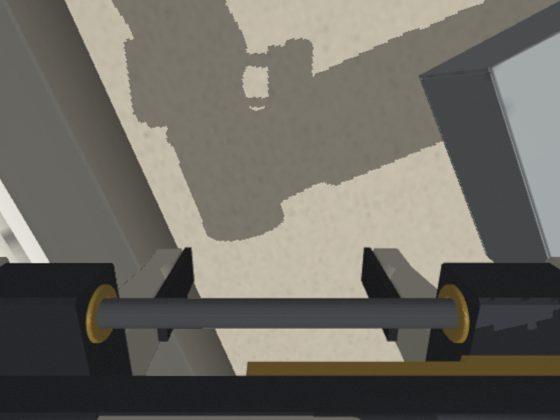

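The scene and top pictures show the heating block (top ≈ px 272,229), the rack (≈ 348,238), the viewing light (≈ 135,180), bottles at (246,156) and (201,263), and the timer at (424,171). Next I'll zoom in and run the networks.

```bash
python3 - <<'E'
from station import arm
import cv2,numpy as np
np.set_printoptions(precision=1,suppress=True)
t=cv2.imread("pics/top0.png"); s=cv2.imread("pics/scene0.png")
a=cv2.resize(t[180:280,235:385],None,fx=4,fy=4,interpolation=cv2.INTER_CUBIC)
cv2.imwrite("pics/topz.png",a)
a=cv2.resize(s[200:310,225:375],None,fx=5,fy=5,interpolation=cv2.INTER_CUBIC)
cv2.imwrite("pics/scz.png",a)
for n in["card_a_center","card_tall_center","rack_middle","rack_slot2","incubator_slot2","window","bench_timer","dropper_1","dropper_3"]:
  for c in("top","scene"):
    print(n,c,[(round(d['score'],2),np.array(d['box'])) for d in arm.search_frame(n,c)][:6])
E
```

```text
card_a_center top [(0.53, array([263.7, 215.5, 285.8, 220.5]))]
card_a_center scene [(0.51, array([271.3, 219.2, 288.9, 238.5]))]
card_tall_center top [(0.51, array([337.3, 232.9, 358.7, 240.4])), (0.16, array([ 85.2, 134.9, 179.9, 220.8]))]
card_tall_center scene [(0.55, array([303.4, 247.7, 352.5, 300.7])), (0.51, array([318.5, 253.1, 340.6, 272.5]))]
rack_middle top [(0.87, array([329.3, 205.6, 366. , 272. ])), (0.23, array([263.8, 231.8, 279.9, 236.8]))]
rack_middle scene [(0.65, array([303.6, 247. , 351.8, 299.6]))]
rack_slot2 top [(0.9, array([329.2, 205.4, 363. , 271.6]))]
rack_slot2 scene [(0.89, array([302.1, 249.8, 351.3, 301.8])), (0.16, array([254.3, 229.7, 275.9, 247.1]))]
incubator_slot2 top [(0.96, array([250.2, 193.1, 299.2, 268. ])), (0.46, array([ 84.1, 133.9, 179.8, 226. ]))]
incubator_slot2 scene [(0.96, array([238.3, 220.3, 303.2, 271.8]))]
window top [(0.84, array([ 85. , 134.6, 182.1, 222. ]))]
window scene [(0.57, array([163.1, 129.3, 222.7, 205.1]))]
bench_timer top [(0.69, array([407.2, 159.6, 435.8, 183.7])), (0.22, array([331.1, 205.3, 363.3, 271.6]))]
bench_timer scene [(0.79, array([400.5, 236.8, 420. , 271.2])), (0.59, array([201.1, 228.4, 208.6, 249.6]))]
dropper_1 top [(0.7, array([239.5, 149.2, 254. , 164.9])), (0.69, array([194.5, 259.6, 207. , 270.3])), (0.47, array([337.8, 231.3, 361.8, 242.3]))]
dropper_1 scene [(0.52, array([273.5, 181.5, 283. , 205.9])), (0.46, array([200.9, 230.4, 210.4, 252.4]))]
dropper_3 top [(0.7, array([239.5, 149.2, 254. , 164.9])), (0.69, array([194.5, 259.6, 207. , 270.3])), (0.47, array([337.8, 231.3, 361.8, 242.3]))]
dropper_3 scene [(0.52, array([273.5, 181.5, 283. , 205.9])), (0.46, array([200.9, 230.4, 210.4, 252.4]))]
```

View pics/topz.png

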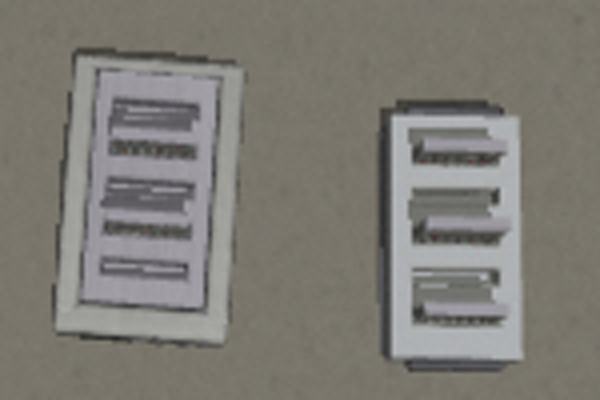

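View pics/scz.png

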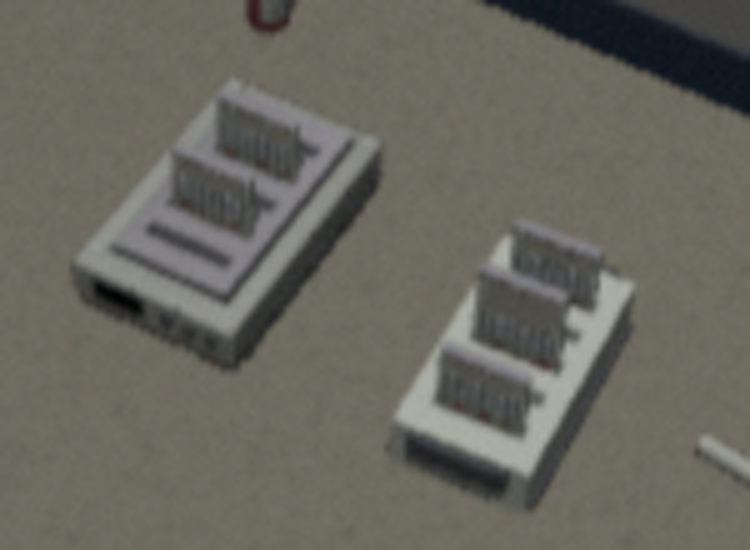

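Slot 1 of the block looks empty, with cards in slots 2 and 4. The rack has cards in 1, 3 and 5, and the tallest of them is in the middle slot. Now for rough poses by back-projection.

```bash
cat > h.py <<'E'
import numpy as np, cv2
from scipy.spatial.transform import Rotation as R
from scipy.optimize import least_squares
def K(p):
    f=210/np.tan(np.radians(p['vertical_fov'])/2); return f,p['cx'],p['cy']
def back(p,uv,z):
    f,cx,cy=K(p); uv=np.atleast_2d(uv).astype(float)
    d=np.c_[(uv[:,0]-cx)/f,(uv[:,1]-cy)/f,np.ones(len(uv))]@p['pose'][:3,:3].T
    o=p['pose'][:3,3]; return o+d*((z-o[2])/d[:,2])[:,None]
def proj(p,X):
    f,cx,cy=K(p); X=np.atleast_2d(X); c=(X-p['pose'][:3,3])@p['pose'][:3,:3]
    return np.c_[cx+f*c[:,0]/c[:,2],cy+f*c[:,1]/c[:,2]]
E
python3 - <<'E'
from h import *
from station import arm
np.set_printoptions(precision=4,suppress=True)
p=arm.camera_params("top")
c=lambda a:np.array(a)/4+[235,180]
rk=back(p,c([(390,115),(519,117),(523,359),(387,359)]),.036); print(rk,rk.mean(0))
ib=back(p,c([(78,52),(243,63),(222,345),(57,332)]),.048); print(ib,ib.mean(0))
for u in (rk,ib):
    v=(u[0]+u[1]-u[2]-u[3])/2; print(np.linalg.norm(v),np.arctan2(v[1],v[0]))
print(arm.camera_params("wrist")['pose'])
s=arm.get_state(); T=np.eye(4);T[:3,:3]=R.from_euler('xyz',s['ee_rot']).as_matrix();T[:3,3]=s['eef_pos']
print(np.linalg.inv(T)@arm.camera_params("wrist")['pose'])
E
```

```text
[[ 0.546  -0.1842  0.036 ]
 [ 0.5468 -0.2685  0.036 ]
 [ 0.3893 -0.2703  0.036 ]
 [ 0.3872 -0.1832  0.036 ]] [ 0.4673 -0.2265  0.036 ]
[[ 0.58    0.0202  0.048 ]
 [ 0.5756 -0.0871  0.048 ]
 [ 0.3925 -0.0772  0.048 ]
 [ 0.398   0.0277  0.048 ]] [ 0.4865 -0.0291  0.048 ]
0.15815105778802277 0.0028108003406427167
0.18276753021437211 -0.04760417220690271
[[-0.3088 -0.9039 -0.296   0.2887]
 [-0.9511  0.2933  0.0965  0.6155]
 [-0.0004  0.3113 -0.9503  0.3846]
 [ 0.      0.      0.      1.    ]]
[[-0.0001 -0.9503 -0.3113  0.0846]
 [ 1.      0.0001 -0.0004  0.0004]
 [ 0.0004 -0.3113  0.9503  0.02  ]
 [ 0.      0.      0.      1.    ]]
```

```bash
python3 -m inch '[[[0.1,-0.2,0.2,0,0,-0.05],[0.2,-0.45,0.35,0,0,-0.1],[0.35,-0.7,0.475,0,0,-0.16],[0.45,-0.98,0.475,0,0,-0.22]]]'
python3 -m inch '[[[0.12,-0.25,0,0,0,-0.057],[0.24,-0.5,0,0,0,-0.114],[0.36,-0.75,0,0,0,-0.171],[0.4,-1,0,0,0,-0.228]]]'
python3 -m inch '[[[0.1,-0.25,0,0,0,-0.057],[0.2,-0.5,0,0,0,-0.114],[0.3,-0.75,0,0,0,-0.171],[0.4,-1,0,0,0,-0.228]]]'
python3 -m inch '[[[0.1,-0.25,0,0,0,-0.057],[0.2,-0.5,0,0,0,-0.114],[0.25,-0.75,0,0,0,-0.171],[0.28,-0.87,0,0,0,-0.222],[0.28,-0.87,0,0,0,-0.222],[0.28,-0.87,0,0,0,-0.222]]]'
```

```text
t: 1.55
eef_pos: [0.2993, 0.4448, 0.5019]
ee_rot: [-3.138, 0.002, -1.009]
force: [0.7, 1.7, -0.7]
width: 0.0875
t: 2.05
eef_pos: [0.3789, 0.2442, 0.4998]
ee_rot: [-3.141, 0.0, -1.726]
force: [1.0, -0.3, -0.2]
width: 0.0877
t: 2.55
eef_pos: [0.4585, 0.0442, 0.5002]
ee_rot: [-3.141, 0.001, -2.441]
force: [1.3, 0.8, 0.4]
width: 0.0879
t: 3.3
eef_pos: [0.5142, -0.1277, 0.4997]
ee_rot: [3.141, 0.0, -3.131]
force: [-0.6, 0.5, 1.1]
width: 0.0877
```

```bash
python3 - <<'E'
from h import *
from station import arm
import pickle
p=arm.camera_params("wrist"); f=arm.grab_frame("wrist"); cv2.imwrite("pics/w1.png",f); t=arm.grab_frame("top"); cv2.imwrite("pics/t1.png",t)
f2=arm.grab_frame("scene"); cv2.imwrite("pics/s1.png",f2)
pickle.dump(p,open("w1.pkl","wb")); print(arm.get_state()['t'],p['pose'])
cv2.imwrite("pics/w1z.png",cv2.resize(f[0:300],(800,428),interpolation=cv2.INTER_CUBIC))
E
```

```text
3.45 [[-1.03903828e-02  9.50342676e-01  3.11031892e-01  4.28863601e-01]
 [ 9.99945843e-01  9.69080226e-03  3.79458550e-03 -1.28953654e-01]
 [ 5.92007982e-04  3.11054474e-01 -9.50391900e-01  4.79618075e-01]
 [ 0.00000000e+00  0.00000000e+00  0.00000000e+00  1.00000000e+00]]
```

View pics/w1z.png

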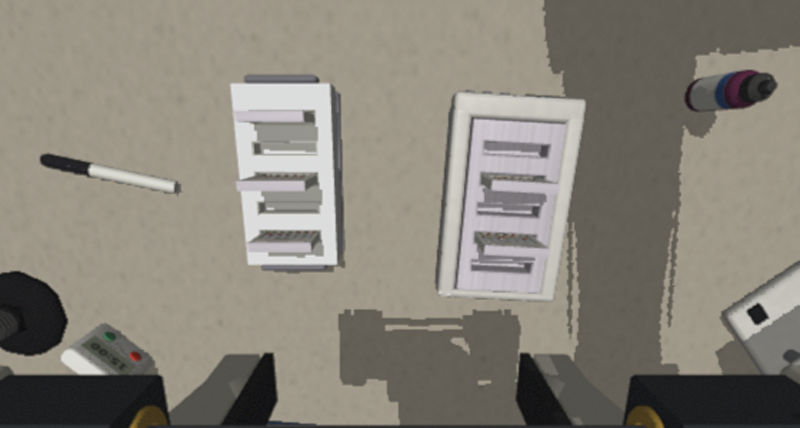

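The wrist view, with the robot side at the top, shows the rack holding cards in slots 1, 3 and 5 (zoom rows 115, 183, 243) and the block holding cards in 2 and 4. I'll zoom in further for a precise fit.

```bash
python3 - <<'E'
import cv2
f=cv2.imread("pics/w1.png")
cv2.imwrite("pics/za.png",cv2.resize(f[45:195,155:245],(480,800)[::1],interpolation=cv2.INTER_CUBIC)[:, :]) 
cv2.imwrite("pics/zr.png",cv2.rotate(cv2.resize(f[48:195,155:245],None,fx=5,fy=5,interpolation=cv2.INTER_CUBIC),cv2.ROTATE_90_COUNTERCLOCKWISE))
cv2.imwrite("pics/zi.png",cv2.rotate(cv2.resize(f[58:215,300:415],None,fx=5,fy=5,interpolation=cv2.INTER_CUBIC),cv2.ROTATE_90_COUNTERCLOCKWISE))
E
```

```text
(no output)
```

View pics/zr.png

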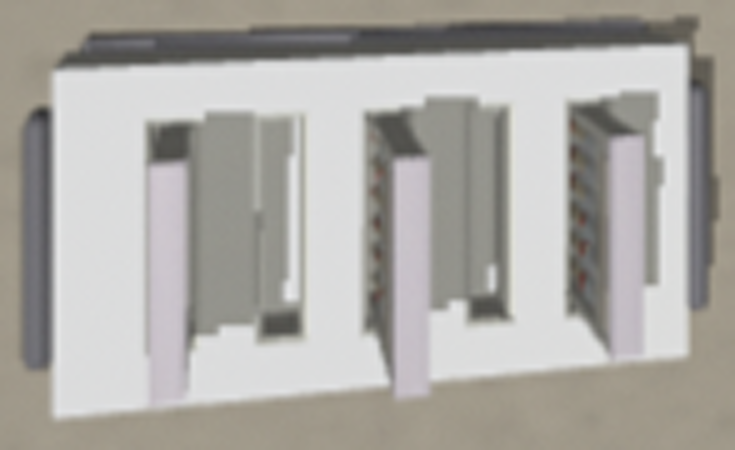

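View pics/zi.png

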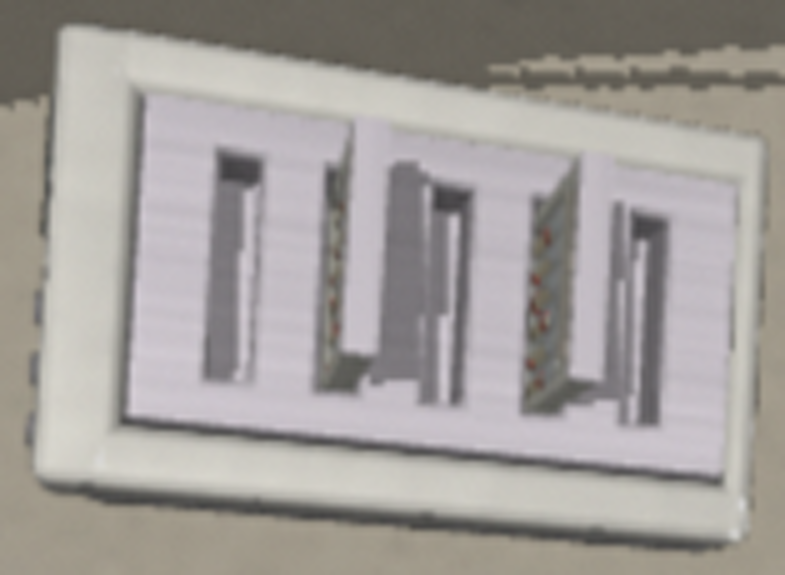

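```bash
cat > fit1.py <<'E'
from h import *
import pickle
np.set_printoptions(precision=4,suppress=True)
p=pickle.load(open("w1.pkl","rb"))
rk={(1,-1,1):(147,122),(2,1,1):(304,113),(2,1,-1):(303,340),(3,-1,1):(365,110),(3,-1,-1):(367,333),(4,1,1):(510,105),(4,1,-1):(512,320),(5,-1,1):(568,100),(5,-1,-1):(568,312)}
ib={(1,-1,1):(217,150),(1,-1,-1):(203,380),(1,1,1):(266,155),(1,1,-1):(252,382),(2,-1,1):(328,165),(2,-1,-1):(315,390),(3,1,1):(473,188),(3,1,-1):(460,405),(4,-1,1):(537,195),(4,-1,-1):(522,412),(5,1,1):(668,215),(5,1,-1):(657,425)}
def run(d,W,off,z,free=False):
    k=np.array(list(d.keys()),float); m=np.array(list(d.values()),float)
    uv=np.c_[(W-1-m[:,1]+.5)/5-.5+off[0],(m[:,0]+.5)/5-.5+off[1]]
    def res(q):
        l=np.c_[(k[:,0]-3)*.026+k[:,1]*q[3],k[:,2]*q[4]]
        c,s=np.cos(q[2]),np.sin(q[2]); zz=q[5] if free else z
        X=np.c_[q[0]+c*l[:,0]-s*l[:,1],q[1]+s*l[:,0]+c*l[:,1],np.full(len(l),zz)]
        return (proj(p,X)-uv).ravel()
    o=least_squares(res,[.47,-.1,0,.005,.0275,z][:6 if free else 5],x_scale=.01)
    print(o.x,np.sqrt(np.mean(o.fun**2)),np.abs(o.fun).max()); return o.x
for fr in(False,True):
    run(rk,450,(155,48),.036,fr); run(ib,575,(300,58),.048,fr)
E
python3 fit1.py
```

```text
[ 0.4701 -0.2263  0.0145  0.0054  0.0282] 0.19215229188929162 0.42825112969177326
[ 0.4942 -0.0285 -0.0445  0.0052  0.028 ] 0.29347817473463217 0.6688949907621122
[ 0.4701 -0.2262  0.0142  0.0054  0.0282  0.0367] 0.1898430846690647 0.4306678276442426
[ 0.4944 -0.0281 -0.0447  0.0053  0.0281  0.0464] 0.28212611471658344 0.7334494453671709
```

The fits give slot mouths of 10.8 × 56 mm and free heights of 36.7 and 46.4 mm, against 36 and 48 expected, so they agree. Now moving above block slot 2.

```bash
python3 -m inch '[[[-0.06,0.13,-0.23,0,0,-0.005],[-0.115,0.25,-0.45,0,0,-0.01],[-0.17,0.38,-0.68,0,0,-0.015],[-0.23,0.502,-0.9,0,0,-0.0175],[-0.23,0.502,-0.9,0,0,-0.0175],[-0.23,0.502,-0.9,0,0,-0.0175]]]'
python3 - <<'E'
from h import *
from station import arm
import pickle
s=arm.get_state(); print(s['eef_pos'],s['ee_rot'],s['force'])
p=arm.camera_params("wrist"); f=arm.grab_frame("wrist"); cv2.imwrite("pics/w2.png",f); pickle.dump(p,open("w2.pkl","wb"))
E
```

```text
t: 4.2
eef_pos: [0.4691, -0.027, 0.3207]
ee_rot: [-3.142, 0.002, 3.098]
force: [0.5, -0.1, -0.1]
width: 0.0876
[ 0.46905316 -0.02695609  0.32072948] [-3.14158030e+00  1.59649841e-03  3.09782647e+00] [ 0.49378201 -0.07015439 -0.14940328]
```

View pics/w2.png

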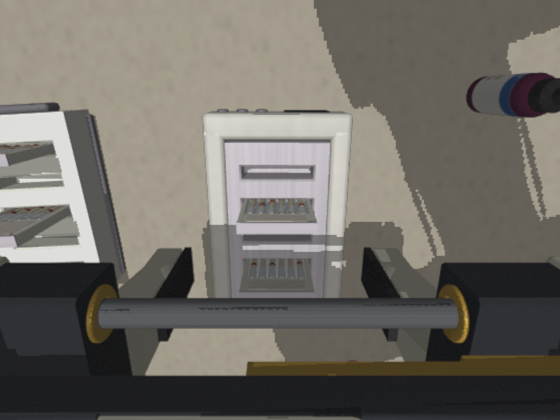

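```bash
cat > ov.py <<'E'
from h import *
def slot(c,yaw,k,z,a=.0054,b=.0282):
    l=np.array([(-a,-b),(a,-b),(a,b),(-a,b)])+[(k-3)*.026,0]
    C,S=np.cos(yaw),np.sin(yaw)
    return np.c_[c[0]+C*l[:,0]-S*l[:,1],c[1]+S*l[:,0]+C*l[:,1],np.full(4,z)]
INC=((.4942,-.0285),-.0445); RK=((.4701,-.2263),.0145)
def draw(img,p,pts,sc,col=(0,0,255),off=(0,0)):
    uv=(proj(p,pts)-off+.5)*sc
    cv2.polylines(img,[np.round(uv).astype(int)],True,col,1)
E
python3 - <<'E'
from ov import *
import pickle
p=pickle.load(open("w2.pkl","rb")); f=cv2.imread("pics/w2.png")[90:310,190:370]
g=cv2.resize(f,None,fx=2.7,fy=2.7,interpolation=cv2.INTER_CUBIC)
for k in range(1,6): draw(g,p,slot(*INC,k,.048),2.7,off=(190,90))
for k in (2,4): draw(g,p,slot(*INC,k,.094,.004,.0265),2.7,(0,255,0),off=(190,90))
cv2.imwrite("pics/w2z.png",g)
E
```

```text
(no output)
```

View pics/w2z.png

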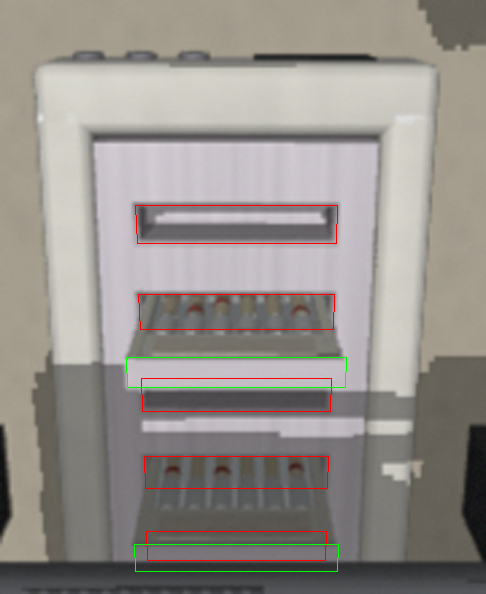

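```bash
python3 -m inch '[[[0,0,-0.2,0,0,0],[0,0,-0.34,0,0,0],[0,0,-0.4,0,0,0],[0,0,-0.4,0,0,0]]]'
python3 -m inch '[[[0,0,0,0,0,0],[0,0,0,0,0,0],[0,0,0,0,0,0],[0,0,0,0,0,0],[0,0,0,0,0,0]]]' 45 30
```

```text
t: 4.75
eef_pos: [0.4689, -0.0278, 0.24]
ee_rot: [-3.141, 0.0, 3.095]
force: [0.2, 1.1, -0.1]
width: 0.0879
t: 5.38
eef_pos: [0.4685, -0.0275, 0.2399]
ee_rot: [3.141, 0.0, 3.095]
force: [-0.5, 0.1, 3.0]
width: 0.0525
```

```bash
python3 -m inch '[[[0,0,0.1,0,0,0],[0,0,0.3,0,0,0],[0,0,0.5,0,0,0],[0.03,-0.2,0.5,0,0,0.004],[0.07,-0.5,0.5,0,0,0.01],[0.11,-0.78,0.5,0,0,0.016],[0.14,-0.99,0.5,0,0,0.0188],[0.14,-0.993,0.5,0,0,0.0188]]]'
python3 -m inch '[[[0,0,0,0,0,0],[0,0,0,0,0,0]]]'
python3 - <<'E'
from h import *
from station import arm
import pickle
s=arm.get_state(); print(s['eef_pos'],s['ee_rot'],s['force'],s['width'])
p=arm.camera_params("wrist"); f=arm.grab_frame("wrist"); cv2.imwrite("pics/w3.png",f); pickle.dump(p,open("w3.pkl","wb"))
E
```

```text
t: 6.38
eef_pos: [0.4963, -0.2286, 0.3389]
ee_rot: [-3.142, -0.001, -3.132]
force: [-0.6, 0.2, -0.2]
width: 0.0528
t: 6.62
eef_pos: [0.4963, -0.2254, 0.3397]
ee_rot: [3.141, -0.0, -3.128]
force: [0.2, 0.8, 0.2]
width: 0.0527
[ 0.49626709 -0.22538914  0.33966686] [ 3.14144740e+00 -7.60072998e-05 -3.12791530e+00] [0.23366674 0.7565836  0.21691902] 0.052725890599329604
```

View pics/w3.png

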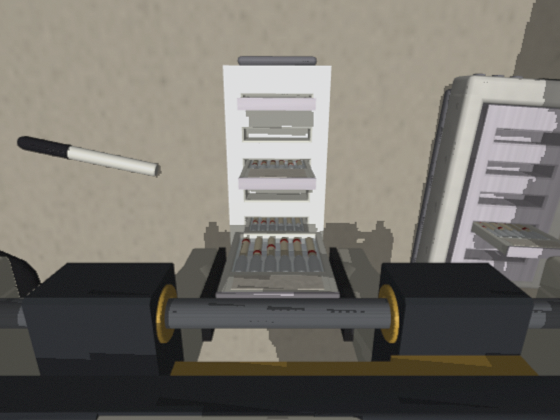

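The picture shows the card in the jaws (bottom edge near row 233) above the rack. I'll overlay the model to check it.

```bash
python3 - <<'E'
from ov import *
import pickle
p=pickle.load(open("w3.pkl","rb")); f=cv2.imread("pics/w3.png")[60:310,200:360]; off=(200,60); s=3
g=cv2.resize(f,None,fx=s,fy=s,interpolation=cv2.INTER_CUBIC)
h=g.copy()
for k in range(1,6): draw(g,p,slot(*RK,k,.036),s,off=off)
for k in (1,5): draw(g,p,slot(*RK,k,.082,.004,.0265),s,(0,255,0),off=off)
draw(g,p,slot(*RK,3,.096,.004,.0265),s,(0,255,0),off=off)
c=((.4963,-.2254),.0137)
draw(g,p,slot(*c,3,.1237,.004,.0265),s,(255,0,0),off=off)
cv2.imwrite("pics/w3z.png",np.hstack([g,h])[:,:800] if 0 else g); cv2.imwrite("pics/w3h.png",h)
E
```

```text
(no output)
```

View pics/w3z.png

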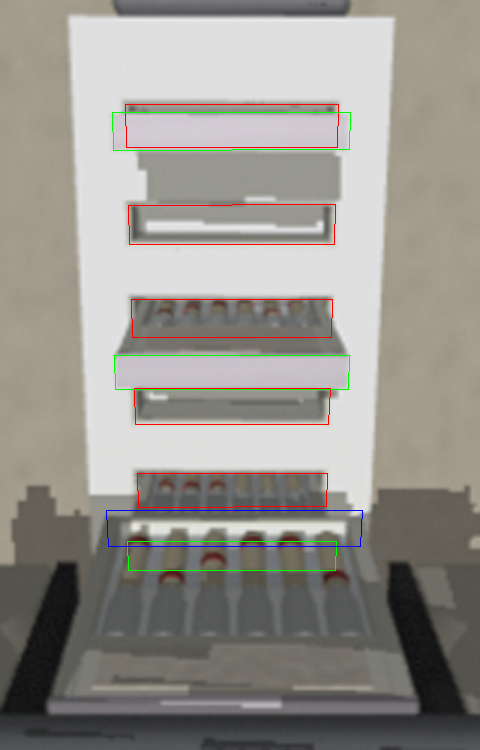

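View pics/w3h.png

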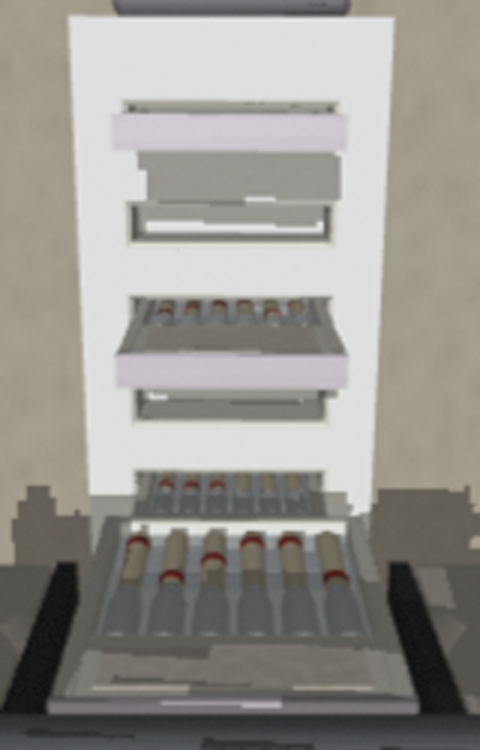

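```bash
python3 - <<'E'
from ov import *
import pickle
np.set_printoptions(precision=4,suppress=True)
p=pickle.load(open("w3.pkl","rb"))
d={(1,-1,1):(338,101),(1,-1,-1):(125,101),(2,-1,-1):(127,201),(2,-1,1):(333,201),(2,1,-1):(129,242),(2,1,1):(332,242),(3,-1,-1):(131,296),(3,-1,1):(332,296),(4,1,-1):(133,421),(4,1,1):(327,421),(5,-1,-1):(136,471),(5,-1,1):(327,471)}
k=np.array(list(d.keys()),float); m=np.array(list(d.values()),float)
uv=(m+.5)/3-.5+[200,60]
def res(q):
    l=np.c_[(k[:,0]-3)*.026+k[:,1]*q[3],k[:,2]*q[4]];c,s=np.cos(q[2]),np.sin(q[2])
    return (proj(p,np.c_[q[0]+c*l[:,0]-s*l[:,1],q[1]+s*l[:,0]+c*l[:,1],np.full(len(l),.036)])-uv).ravel()
o=least_squares(res,[.47,-.22,0,.0054,.0282],x_scale=.01);print(o.x,np.abs(o.fun).max())
f=cv2.imread("pics/w3.png")[215:300,225:335]
cv2.imwrite("pics/w3c.png",cv2.resize(f,None,fx=7,fy=7,interpolation=cv2.INTER_CUBIC))
E
```

```text
[ 0.4695 -0.2264  0.0131  0.0054  0.0282] 0.4269966847770661
```

View pics/w3c.png

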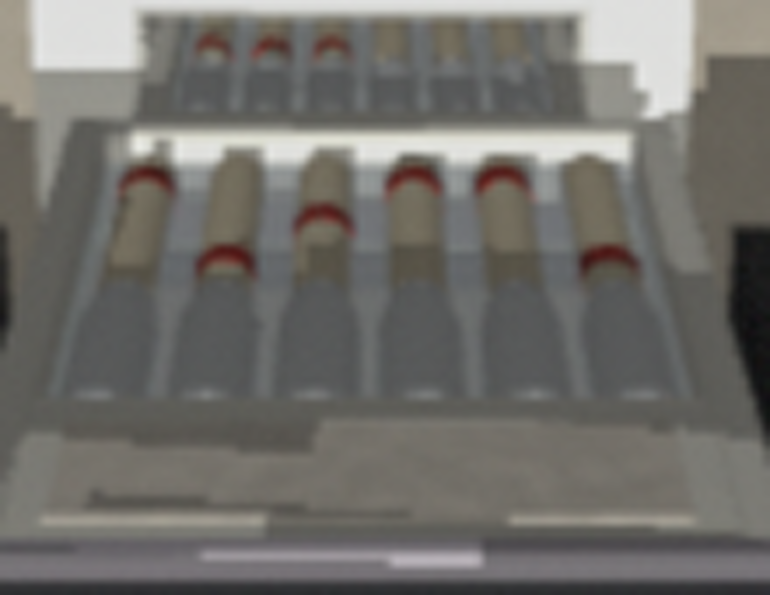

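```bash
python3 - <<'E'
from ov import *
import pickle
np.set_printoptions(precision=4,suppress=True)
p=pickle.load(open("w3.pkl","rb"))
for z in(.1237,.1257,.1217): print(z,back(p,[(235.3,231.4),(321.7,231.4)],z))
print(back(p,[(227,290),(333,290)],.1937))
E
```

```text
0.1237 [[ 0.4939 -0.2517  0.1237]
 [ 0.4931 -0.1979  0.1237]]
0.1257 [[ 0.493  -0.2515  0.1257]
 [ 0.4923 -0.1982  0.1257]]
0.1217 [[ 0.4947 -0.252   0.1217]
 [ 0.494  -0.1976  0.1217]]
[[ 0.4912 -0.247   0.1937]
 [ 0.4906 -0.202   0.1937]]
```

```bash
python3 -m inch '[[[-0.0075,-0.0045,-0.12,0,0,0],[-0.0075,-0.0045,-0.28,0,0,0],[-0.0075,-0.0045,-0.38,0,0,0],[-0.0075,-0.0045,-0.41,0,0,0],[-0.0075,-0.0045,-0.41,0,0,0]]]'
python3 -m inch '[[[0,0,-0.01,0,0,0],[0,0,-0.02,0,0,0],[0,0,-0.035,0,0,0],[0,0,-0.05,0,0,0]]]'
```

```text
t: 7.3
eef_pos: [0.4952, -0.2266, 0.258]
ee_rot: [-3.141, 0.0, -3.128]
force: [0.2, 1.4, -0.3]
width: 0.0525
t: 7.8
eef_pos: [0.4948, -0.2271, 0.2476]
ee_rot: [-3.142, 0.0, -3.129]
force: [0.2, -0.4, -0.3]
width: 0.0523
```

```bash
python3 -m inch '[[[0,0,-0.025,0,0,0],[0,0,-0.05,0,0,0],[0,0,-0.075,0,0,0],[0,0,-0.09,0,0,0],[0,0,-0.09,0,0,0]]]'
```

```text
t: 8.43
eef_pos: [0.4949, -0.2271, 0.2294]
ee_rot: [3.142, -0.0, -3.129]
force: [1.4, 0.1, -0.9]
width: 0.0526
```

Inside the slot with no resistance. Pressing the last 1.5 mm plus a little.

```bash
python3 -m inch '[[[0,0,-0.006,0,0,0],[0,0,-0.012,0,0,0],[0,0,-0.012,0,0,0]]]'
```

```text
t: 8.8
eef_pos: [0.4949, -0.2271, 0.2279]
ee_rot: [-3.141, 0.0, -3.129]
force: [-1.6, 1.7, 6.6]
width: 0.0526
```

```bash
python3 -m inch '[[[0,0,0,0,0,0],[0,0,0,0,0,0],[0,0,0,0,0,0],[0,0,0.12,0,0,0],[0,0,0.35,0,0,0],[0,0,0.5,0,0,0]]]' 87.6
python3 -m inch '[[[0.03,0.25,0,0,0,-0.004],[0.06,0.5,0,0,0,-0.009],[0.09,0.74,0,0,0,-0.014],[0.126,0.987,0,0,0,-0.0186],[0.126,0.987,-0.1,0,0,-0.0186],[0.126,0.987,-0.1,0,0,-0.0186],[0.126,0.987,-0.1,0,0,-0.0186]]]'
python3 - <<'E'
from h import *
from station import arm
import pickle
s=arm.get_state(); print(s['eef_pos'],s['ee_rot'],s['force'],s['width'])
p=arm.camera_params("wrist"); f=arm.grab_frame("wrist"); cv2.imwrite("pics/w4.png",f); pickle.dump(p,open("w4.pkl","wb"))
E
```

```text
t: 9.55
eef_pos: [0.4951, -0.2272, 0.3291]
ee_rot: [-3.141, 0.001, -3.129]
force: [0.5, 1.0, -0.6]
width: 0.0874
t: 10.42
eef_pos: [0.5202, -0.03, 0.3076]
ee_rot: [-3.141, -0.0, 3.096]
force: [0.1, 0.1, 0.6]
width: 0.0876
[ 0.52016595 -0.03004687  0.3076221 ] [-3.14131164e+00 -2.02148509e-05  3.09560272e+00] [0.08471345 0.0916788  0.60910445] 0.08761789095841319
```

View pics/w4.png

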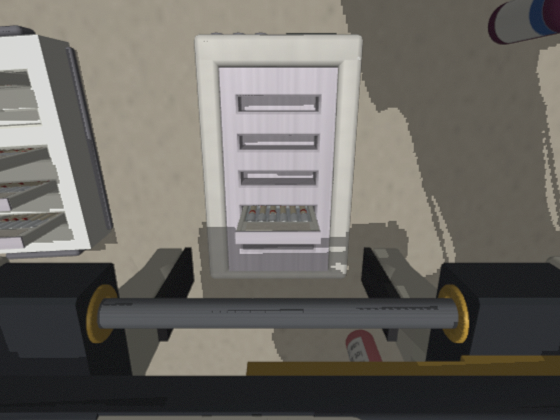

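The block's remaining card is between the open fingers (row ≈ 236). Descending and gripping.

```bash
python3 -m inch '[[[0,0,-0.15,0,0,0],[0,0,-0.29,0,0,0],[0,0,-0.338,0,0,0],[0,0,-0.338,0,0,0]]]'
python3 -m inch '[[[0,0,0,0,0,0],[0,0,0,0,0,0],[0,0,0,0,0,0],[0,0,0,0,0,0],[0,0,0,0,0,0]]]' 45 30
```

```text
t: 10.98
eef_pos: [0.5202, -0.03, 0.2398]
ee_rot: [-3.141, -0.0, 3.095]
force: [0.1, 0.9, 0.2]
width: 0.0878
t: 11.6
eef_pos: [0.5202, -0.0296, 0.2399]
ee_rot: [3.142, 0.0, 3.096]
force: [-0.1, 0.2, 2.8]
width: 0.0525
```

```bash
python3 -m inch '[[[0,0,0.1,0,0,0],[0,0,0.3,0,0,0],[0,0,0.5,0,0,0],[-0.08,-0.2,0.5,0,0,0.004],[-0.18,-0.47,0.5,0,0,0.01],[-0.28,-0.74,0.5,0,0,0.016],[-0.38,-0.98,0.5,0,0,0.0187],[-0.383,-0.985,0.5,0,0,0.0187]]]'
python3 -m inch '[[[0,0,0,0,0,0],[0,0,0,0,0,0]]]'
python3 - <<'E'
from ov import *
from station import arm
import pickle
s=arm.get_state(); print(s['eef_pos'],s['ee_rot'],s['force'],s['width'])
p=arm.camera_params("wrist"); f=arm.grab_frame("wrist"); cv2.imwrite("pics/w5.png",f); pickle.dump(p,open("w5.pkl","wb"))
off=(190,40);k=3
g=cv2.resize(f[40:300,190:370],None,fx=k,fy=k,interpolation=cv2.INTER_CUBIC)
RK=((.4695,-.2264),.0131)
for j in range(1,4): draw(g,p,slot(*RK,j,.036),k,off=off)
draw(g,p,slot(s['eef_pos'],RK[1],3,s['eef_pos'][2]-.216,.004,.0265),k,(255,0,0),off=off)
cv2.imwrite("pics/w5z.png",g[:600]); 
cv2.imwrite("pics/w5h.png",cv2.resize(f[40:300,190:370],None,fx=k,fy=k,interpolation=cv2.INTER_CUBIC)[:750])
E
```

```text
t: 12.6
eef_pos: [0.4419, -0.229, 0.3395]
ee_rot: [3.142, -0.001, -3.133]
force: [-0.2, 1.0, -1.2]
width: 0.0524
t: 12.85
eef_pos: [0.4439, -0.2259, 0.3396]
ee_rot: [3.142, 0.0, -3.127]
force: [0.3, -0.0, -0.3]
width: 0.0527
[ 0.44392206 -0.22591004  0.33963332] [ 3.14153974e+00  5.26694975e-05 -3.12743969e+00] [ 0.28780368 -0.00245322 -0.34400517] 0.052706170233554624
```

View pics/w5z.png

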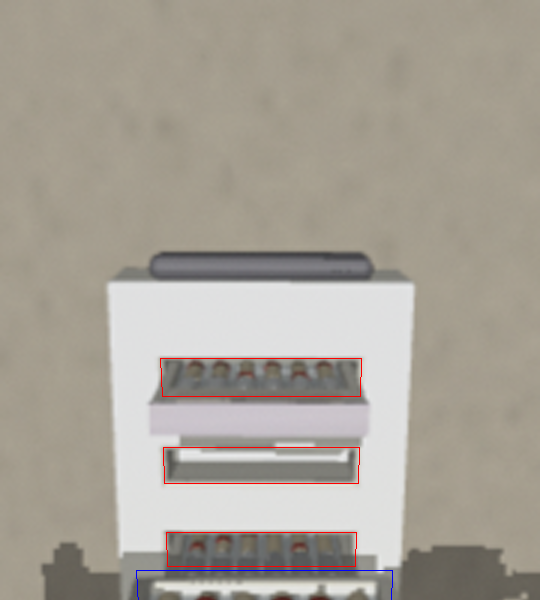

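View pics/w5h.png

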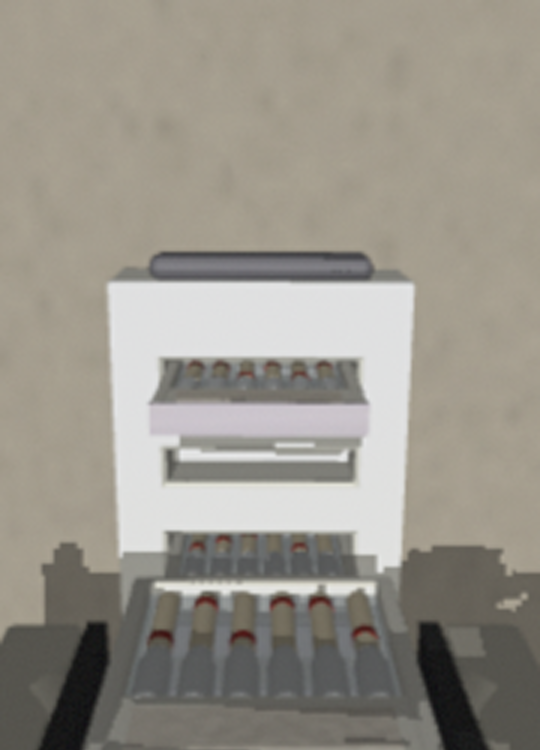

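The same small foot offset as before (about 1 mm) shows here, so I'm applying the same correction as for the first card.

```bash
python3 -m inch '[[[-0.005,-0.006,-0.12,0,0,0],[-0.005,-0.006,-0.28,0,0,0],[-0.005,-0.006,-0.38,0,0,0],[-0.005,-0.006,-0.41,0,0,0],[-0.005,-0.006,-0.41,0,0,0]]]'
python3 -m inch '[[[0,0,-0.01,0,0,0],[0,0,-0.02,0,0,0],[0,0,-0.035,0,0,0],[0,0,-0.05,0,0,0]]]'
```

```text
t: 13.52
eef_pos: [0.4429, -0.2274, 0.2578]
ee_rot: [-3.141, -0.0, -3.127]
force: [0.2, 0.0, 0.1]
width: 0.0524
t: 14.02
eef_pos: [0.4425, -0.2279, 0.2477]
ee_rot: [-3.142, 0.0, -3.129]
force: [-1.2, 1.8, 10.3]
width: 0.0528
```

```bash
python3 -m inch '[[[0,0,0.03,0,0,0],[0,0.004,0.055,0,0,0],[0,0.004,0.055,0,0,0]]]'
python3 - <<'E'
from ov import *
from station import arm
import pickle
s=arm.get_state(); print(s['eef_pos'],s['ee_rot'],s['force'],s['width'])
p=arm.camera_params("wrist"); f=arm.grab_frame("wrist"); cv2.imwrite("pics/w6.png",f); pickle.dump(p,open("w6.pkl","wb"))
off=(190,140);k=4
g=cv2.resize(f[140:300,190:370],None,fx=k,fy=k,interpolation=cv2.INTER_CUBIC)
cv2.imwrite("pics/w6h.png",g)
E
```

```text
t: 14.4
eef_pos: [0.4427, -0.2271, 0.2594]
ee_rot: [-3.141, 0.001, -3.128]
force: [-0.1, -0.2, -1.1]
width: 0.053
[ 0.4426764  -0.22708947  0.25935146] [-3.14141012e+00  1.24860531e-03 -3.12848790e+00] [-0.13589025 -0.24299834 -1.07055145] 0.053017282597712934
```

View pics/w6h.png

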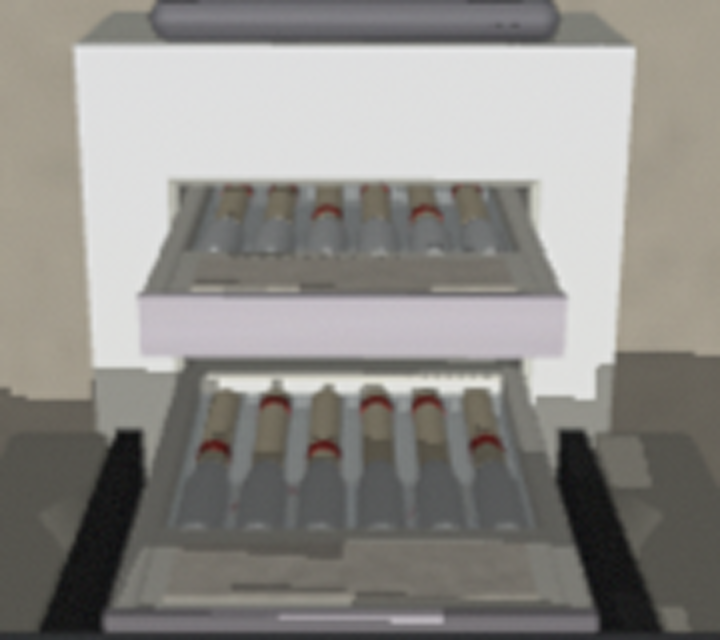

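```bash
python3 - <<'E'
from ov import *
import pickle
np.set_printoptions(precision=4,suppress=True)
p=pickle.load(open("w6.pkl","rb"))
f=lambda X,:(proj(p,X)+.5-[190,140])*4
for r in (((.4695,-.2264),.0131),):
  print(f(slot(*r,1,.036))[[0,3]],f(slot(*r,2,.036)))
u=lambda a:(np.array(a)+.5)/4-.5+[190,140]
print(back(p,u([(170,181),(539,181)]),.036))
print(back(p,u([(185,361),(526,361)]),.0434),back(p,u([(185,361),(526,361)]),.042))
E
python3 - <<'E'
import cv2
f=cv2.imread("pics/w6.png")[222:250,225:335]
cv2.imwrite("pics/w6c.png",cv2.resize(f,None,fx=7,fy=14,interpolation=cv2.INTER_CUBIC))
E
```

```text
[[172.0221 181.2056]
 [537.2293 181.157 ]] [[178.6827 337.951 ]
 [181.306  399.6852]
 [527.5807 399.6268]
 [530.3071 337.8953]]
[[ 0.4125 -0.2556  0.036 ]
 [ 0.4118 -0.1986  0.036 ]]
[[ 0.4394 -0.2531  0.0434]
 [ 0.4388 -0.2001  0.0434]] [[ 0.44   -0.2533  0.042 ]
 [ 0.4393 -0.1999  0.042 ]]
```

View pics/w6c.png

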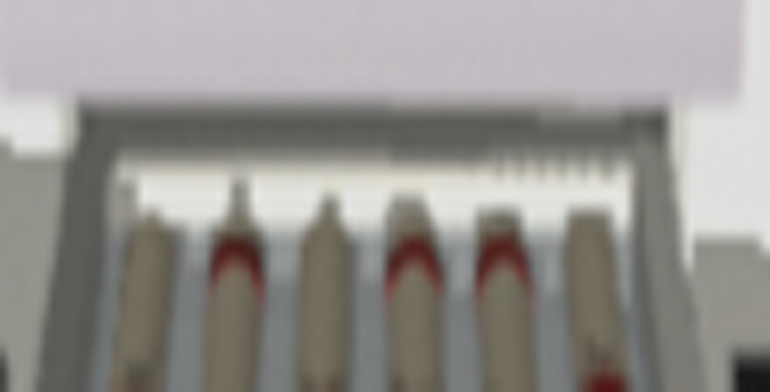

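```bash
python3 -m inch '[[[0,0.001,-0.015,0,0,0],[0,0.001,-0.03,0,0,0],[0,0.001,-0.045,0,0,0],[0,0.001,-0.06,0,0,0]]]'
```

```text
t: 14.95
eef_pos: [0.4428, -0.227, 0.2469]
ee_rot: [-3.141, 0.001, -3.128]
force: [0.5, -0.5, 0.4]
width: 0.0525
```

```bash
python3 -m inch '[[[0,0,-0.02,0,0,0],[0,0,-0.04,0,0,0],[0,0,-0.06,0,0,0],[0,0,-0.08,0,0,0]]]'
```

```text
t: 15.45
eef_pos: [0.4427, -0.2269, 0.2304]
ee_rot: [-3.142, 0.0, -3.128]
force: [1.7, -1.3, -0.1]
width: 0.0529
```

```bash
python3 -m inch '[[[0,0,-0.008,0,0,0],[0,0,-0.016,0,0,0],[0,0,-0.018,0,0,0]]]'
```

```text
t: 15.82
eef_pos: [0.4428, -0.2269, 0.2279]
ee_rot: [-3.141, 0.001, -3.128]
force: [-1.6, 2.7, 11.3]
width: 0.0525
```

```bash
python3 -m inch '[[[0,0,0,0,0,0],[0,0,0,0,0,0],[0,0,0,0,0,0],[0,0,0.12,0,0,0],[0,0,0.35,0,0,0],[0.07,0,0.55,0,0,0],[0.133,0.001,0.55,0,0,0],[0.133,0.001,0.55,0,0,0]]]' 87.6
python3 - <<'E'
from ov import *
from station import arm
import pickle
s=arm.get_state(); print(s['eef_pos'],s['ee_rot'],s['force'],s['width'])
p=arm.camera_params("wrist"); f=arm.grab_frame("wrist"); cv2.imwrite("pics/w7.png",f); pickle.dump(p,open("w7.pkl","wb"))
f2=arm.grab_frame("scene"); cv2.imwrite("pics/s7.png",cv2.resize(f2[200:310,225:375],None,fx=5,fy=5,interpolation=cv2.INTER_CUBIC))
E
```

```text
t: 16.82
eef_pos: [0.4693, -0.2266, 0.3364]
ee_rot: [3.141, -0.001, -3.129]
force: [0.2, 1.0, -0.1]
width: 0.0875
[ 0.46926696 -0.2265607   0.336356  ] [ 3.14117737e+00 -6.18869550e-04 -3.12866331e+00] [ 0.21764706  0.95429612 -0.06594392] 0.08753746300679738
```

View pics/w7.png

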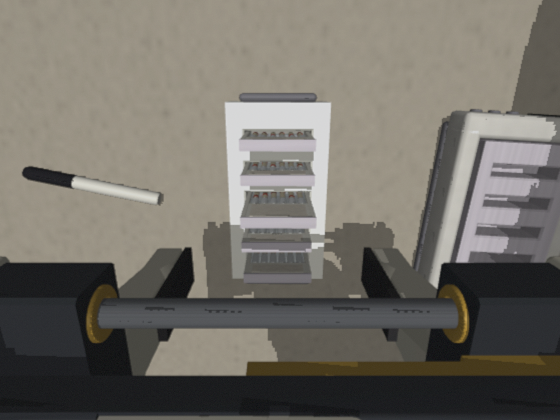

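View pics/s7.png

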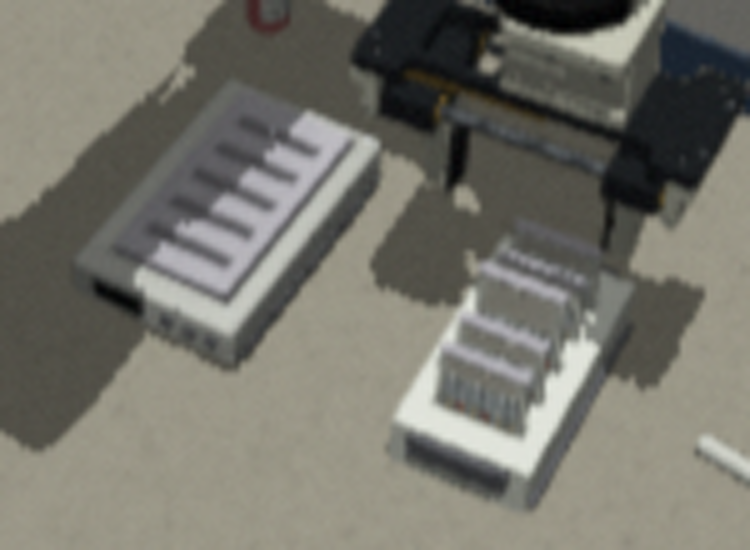

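```bash
python3 - <<'E'
from ov import *
import pickle
p=pickle.load(open("w7.pkl","rb")); f=cv2.imread("pics/w7.png")[90:300,215:345]; off=(215,90); s=3.5
g=cv2.resize(f,None,fx=s,fy=s,interpolation=cv2.INTER_CUBIC); h=g.copy()
for k in range(1,6): draw(g,p,slot((.4695,-.2264),.0131,k,.096 if k==3 else .082,.004,.0265),s,(0,255,0) ,off=off)
cv2.imwrite("pics/w7z.png",np.hstack([g[:600,:],h[:600,:]])[:, :] if g.shape[1]*2<=800 else cv2.resize(np.hstack([g,h]),(800,int(800*g.shape[0]/g.shape[1]/2))))
E
```

```text
(no output)
```

View pics/w7z.png

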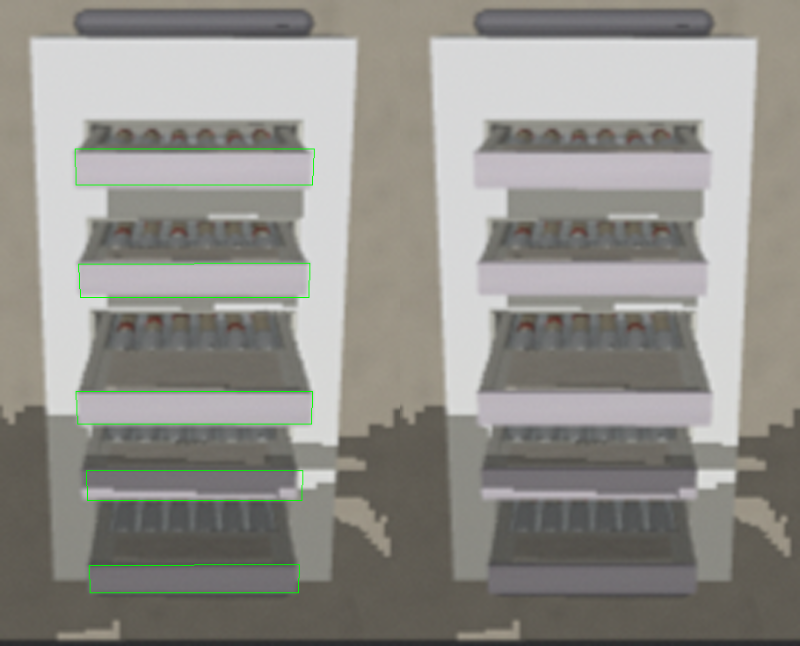

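All five tops match the model: the four ordinary cards at 46 mm above the mouth and the tall one 14 mm higher. Both new cards are home. Next I'll fit the window from the earlier unobstructed pictures.

```bash
python3 - <<'E'
import cv2,numpy as np
t=cv2.imread("pics/top0.png")[125:230,75:195]; s=cv2.imread("pics/scene0.png")[120:212,150:240]
cv2.imwrite("pics/lt.png",cv2.resize(t,None,fx=6,fy=5.7*6/5.7,interpolation=cv2.INTER_CUBIC)[:600]); cv2.imwrite("pics/ls.png",cv2.resize(s,None,fx=6,fy=6,interpolation=cv2.INTER_CUBIC))
E
```

```text
(no output)
```

View pics/lt.png

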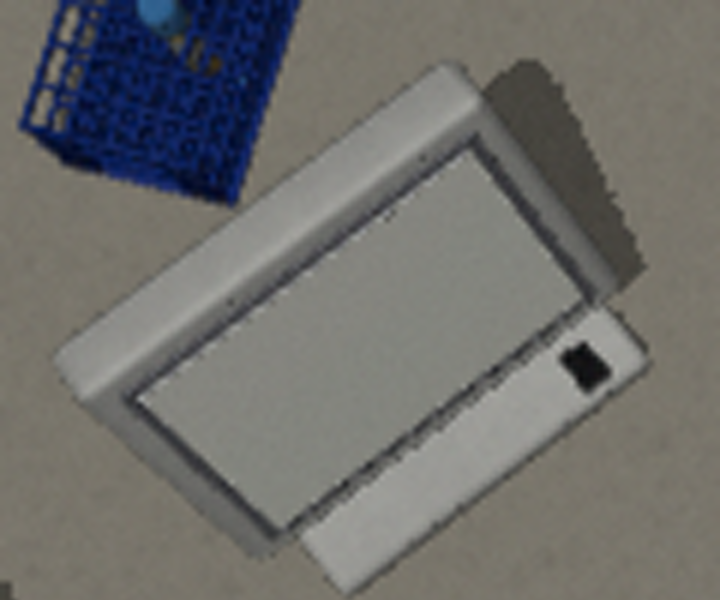

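View pics/ls.png

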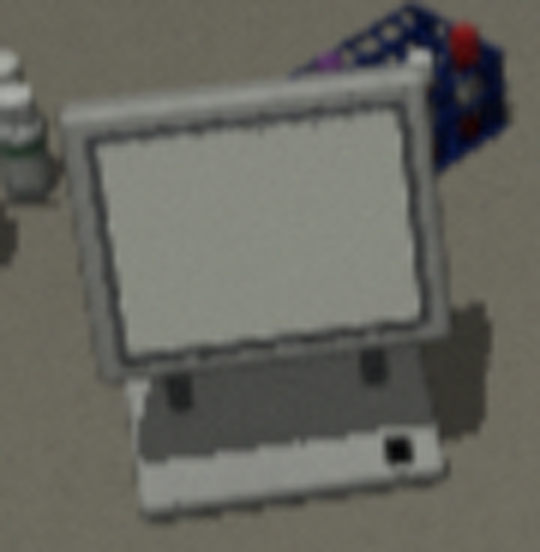

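```bash
cat > win.py <<'E'
from h import *
from station import arm
np.set_printoptions(precision=4,suppress=True)
pt,ps=arm.camera_params("top"),arm.camera_params("scene")
ct=(np.array([(135,398),(472,150),(592,300),(285,530)])+.5)/6-.5+[75,125]
cs=(np.array([(97,145),(403,108),(423,320),(127,357)])+.5)/6-.5+[150,120]
def frame(yaw,tilt=.35):
    return (R.from_euler('z',yaw)*R.from_euler('y',tilt)).as_matrix()
def corners(q):
    M=frame(q[2],q[4] if len(q)>4 else .35)
    l=np.array([(0,1,1),(0,-1,1),(0,-1,-1),(0,1,-1)])*[0,.078,.058]
    return np.array([q[0],q[1],q[3]if len(q)>3 else .17])+l@M.T
if __name__=="__main__":
  print(frame(0)@[0,0,1])
  for cams in ("ts","t","s"):
    for q0 in ([.6,.28,.6],[.6,.28,.6,.17,.35]):
      f=lambda q:np.concatenate([(proj(pt,corners(q))-ct).ravel() if 't' in cams else [],(proj(ps,corners(q))-cs).ravel()if 's' in cams else []])
      o=least_squares(f,q0,x_scale=.01);print(cams,o.x,np.abs(o.fun).max())
E
python3 win.py
```

```text
[0.3429 0.     0.9394]
ts [0.5727 0.2953 0.6992] 0.7919331616763969
ts [0.5716 0.2942 0.6994 0.1728 0.3709] 0.5849745994432993
t [0.5723 0.295  0.6998] 0.8794445927639885
t [0.5713 0.2939 0.7001 0.1741 0.3698] 0.5500994435380591
s [0.5741 0.2963 0.6969] 0.4861019962260116
s [0.5622 0.2867 0.6975 0.1821 0.3463] 0.27057329768328486
```

The window fits consistently across both cameras: centre (0.573, 0.295, 0.170), yaw 0.699, lean 0.35. Gripping the tall card now.

```bash
python3 -m inch '[[[0,0,-0.2,0,0,0],[0,0,-0.4,0,0,0],[0,0,-0.495,0,0,0],[0,0,-0.495,0,0,0]]]'
python3 -m inch '[[[0,0,0,0,0,0],[0,0,0,0,0,0],[0,0,0,0,0,0],[0,0,0,0,0,0],[0,0,0,0,0,0]]]' 45 30
python3 -m inch '[[[0,0,0.08,0,0,0],[0,0,0.25,0,0,0],[0,0,0.5,0,0,0],[0,0,0.72,0,0,0],[0,0,0.72,0,0,0]]]'
python3 - <<'E'
from win import *
s=arm.get_state(); print(s['eef_pos'],s['ee_rot'],s['force'],s['width'])
M=frame(.699); W=np.array([.5727,.2953,.17])
Rf=np.c_[-M[:,0],M[:,1],-M[:,2]]
Rc=R.from_euler('xyz',s['ee_rot']).as_matrix()
rv=R.from_matrix(Rf@Rc.T).as_rotvec()
for d in(.14,.062):
    T=W-d*M[:,0]+.183*M[:,2]; print(d,T,(T-s['eef_pos'])/.2)
print(rv/np.pi,np.degrees(np.linalg.norm(rv)))
cv2.imwrite("pics/w8.png",arm.grab_frame("wrist"))
E
```

```text
t: 17.42
eef_pos: [0.4677, -0.2266, 0.2358]
ee_rot: [3.141, -0.006, -3.129]
force: [0.7, -0.2, 0.6]
width: 0.0875
t: 18.05
eef_pos: [0.4692, -0.2267, 0.2385]
ee_rot: [-3.141, 0.001, -3.128]
force: [-0.6, 0.7, 2.4]
width: 0.0527
t: 18.68
eef_pos: [0.4698, -0.2269, 0.3858]
ee_rot: [-3.14, 0.007, -3.128]
force: [1.0, 0.0, -1.6]
width: 0.0527
[ 0.4698 -0.2269  0.3858] [-3.1402  0.0069 -3.1282] [ 1.0383  0.0385 -1.5821] 0.052737832359771336
0.14 [0.5201 0.2511 0.3899] [0.2512 2.3899 0.0204]
0.062 [0.5762 0.2982 0.3632] [ 0.5316  2.6256 -0.1134]
[-0.04    0.1087  0.2158] 44.08380007080857
```

View pics/w8.png

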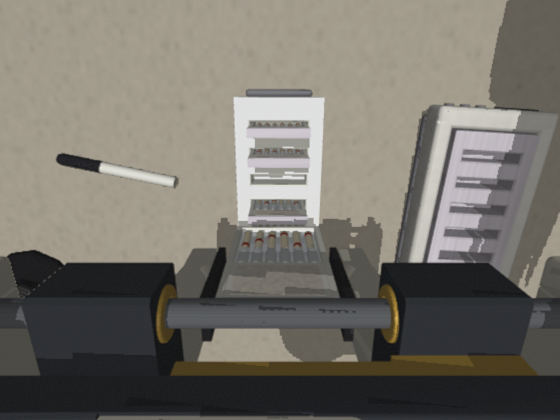

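```bash
python3 -m inch '[[[0,0.15,0,0,0,0],[0.02,0.4,0,0,0,0],[0.04,0.65,0,0,0,0],[0.05,0.9,0,0,0,0]]]'
python3 -m inch '[[[0.02,0.25,0,0,0,0.05],[0.04,0.5,0,0,0,0.1],[0.07,0.75,0,0,0,0.15],[0.1,0.9,0,0,0,0.2],[0.1,0.9,0,0,0,0.2],[0.1,0.9,0,0,0,0.2]]]'
cat > tgt.py <<'E'
from win import *
s=arm.get_state(); print(s['t'],s['eef_pos'],s['ee_rot'],s['force'],s['width'],s['q'])
M=frame(.699); W=np.array([.5727,.2953,.17])
Rf=np.c_[-M[:,0],M[:,1],-M[:,2]]
Rc=R.from_euler('xyz',s['ee_rot']).as_matrix()
rv=R.from_matrix(Rf@Rc.T).as_rotvec()
for d in(.14,.062):
    T=W-d*M[:,0]+.1845*M[:,2]; print(d,T,(T-s['eef_pos'])/.2)
print(rv/np.pi,np.degrees(np.linalg.norm(rv)))
C=s['eef_pos']+Rc[:,2]*.1845; print("card in window frame",(C-W)@M)
E
python3 tgt.py
```

```text
t: 19.23
eef_pos: [0.4786, -0.0453, 0.3808]
ee_rot: [-3.141, -0.002, -3.129]
force: [1.3, 0.5, -0.7]
width: 0.0527
t: 19.98
eef_pos: [0.4987, 0.133, 0.3809]
ee_rot: [3.141, -0.002, -2.502]
force: [-0.0, -0.7, -0.6]
width: 0.0528
19.975 [0.4987 0.133  0.3809] [ 3.1413 -0.0023 -2.5016] [-0.019  -0.7205 -0.6302] 0.05281440486684015 [ 0.6413  0.1153 -0.3682 -0.0003 -1.0896 -1.5719]
0.14 [0.5205 0.2514 0.3913] [0.1089 0.592  0.0521]
0.062 [0.5765 0.2985 0.3646] [ 0.3893  0.8277 -0.0816]
[-0.0688  0.0867  0.0186] 20.20413966728178
card in window frame [-0.1608 -0.0765 -0.0306]
```

```bash
python3 -m inch '[[[0.03,0.15,0.02,-0.02,0.025,0.005],[0.06,0.35,0.035,-0.04,0.05,0.01],[0.09,0.5,0.05,-0.06,0.075,0.015],[0.109,0.592,0.052,-0.0688,0.0867,0.0186],[0.109,0.592,0.052,-0.0688,0.0867,0.0186],[0.109,0.592,0.052,-0.0688,0.0867,0.0186]]]'
python3 tgt.py
```

```text
t: 20.72
eef_pos: [0.5208, 0.2506, 0.3922]
ee_rot: [-3.141, -0.348, -2.443]
force: [-0.4, 0.2, 0.4]
width: 0.0528
20.725 [0.5208 0.2506 0.3922] [-3.1414 -0.3478 -2.443 ] [-0.4443  0.1788  0.3898] 0.05282505151242785 [ 0.777   0.3242 -0.0846 -0.0266 -1.5089 -1.6428]
0.14 [0.5205 0.2514 0.3913] [-0.0017  0.0038 -0.0042]
0.062 [0.5765 0.2985 0.3646] [ 0.2787  0.2395 -0.1379]
[-0.0004  0.0006  0.0001] 0.12672279133379744
card in window frame [-0.1401 -0.0008  0.0007]
```

Staged 14 cm in front of the window. I'll check with the cameras before moving in.

```bash
python3 - <<'E'
from station import arm
import cv2,numpy as np
w=arm.grab_frame("wrist"); s=arm.grab_frame("scene")
cv2.imwrite("pics/w9.png",w); cv2.imwrite("pics/s9.png",cv2.resize(s[90:250,110:310],None,fx=4,fy=3.7,interpolation=cv2.INTER_CUBIC))
E
```

```text
(no output)
```

View pics/w9.png

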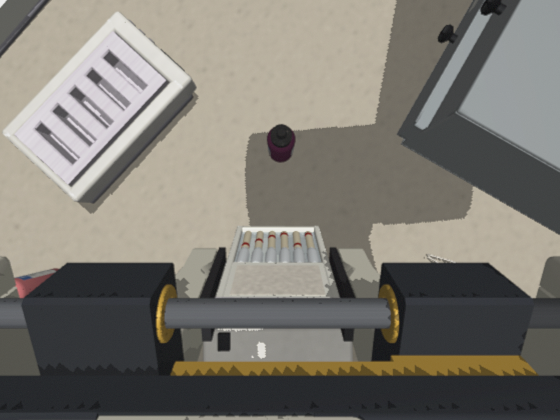

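View pics/s9.png

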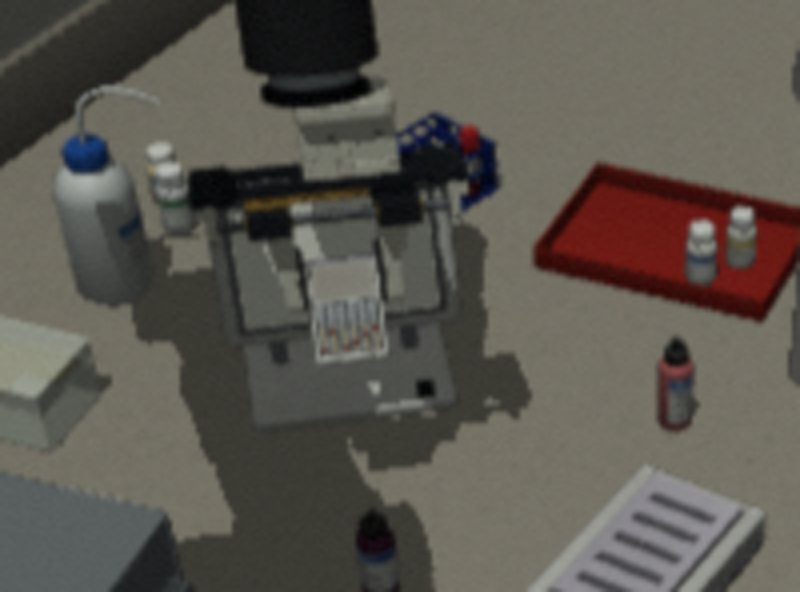

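The card is upright in front of the light, both bottles stand, and the block is empty. Moving in.

```bash
python3 -m inch '[[[0.05,0.042,-0.025,0,0,0],[0.12,0.103,-0.059,0,0,0],[0.2,0.172,-0.099,0,0,0],[0.25,0.215,-0.124,0,0,0],[0.2787,0.2395,-0.1379,0,0,0],[0.2787,0.2395,-0.1379,0,0,0],[0.2787,0.2395,-0.1379,0,0,0]]]'
python3 tgt.py
python3 - <<'E'
from station import arm
import cv2,numpy as np,pickle
pickle.dump(arm.camera_params("wrist"),open("w10.pkl","wb"))
w=arm.grab_frame("wrist"); s=arm.grab_frame("scene"); t=arm.grab_frame("top")
cv2.imwrite("pics/w10.png",w); cv2.imwrite("pics/s10.png",cv2.resize(s[110:220,140:260],None,fx=5.4,fy=5.4,interpolation=cv2.INTER_CUBIC)); cv2.imwrite("pics/t10.png",t)
cv2.imwrite("pics/s10r.png",s)
E
```

```text
t: 21.7
eef_pos: [0.5764, 0.2994, 0.3652]
ee_rot: [3.142, -0.347, -2.441]
force: [0.5, -0.2, -0.1]
width: 0.0526
21.7 [0.5764 0.2994 0.3652] [ 3.1416 -0.3474 -2.4412] [ 0.4839 -0.1503 -0.1151] 0.052564540607643144 [ 0.771   0.4564  0.0544 -0.0241 -1.5155 -1.6359]
0.14 [0.5205 0.2514 0.3913] [-0.2798 -0.2402  0.1305]
0.062 [0.5765 0.2985 0.3646] [ 0.0007 -0.0044 -0.0033]
[-0.0005  0.0006 -0.0004] 0.16660676142650288
card in window frame [-0.0613  0.0007  0.0008]
```

View pics/w10.png

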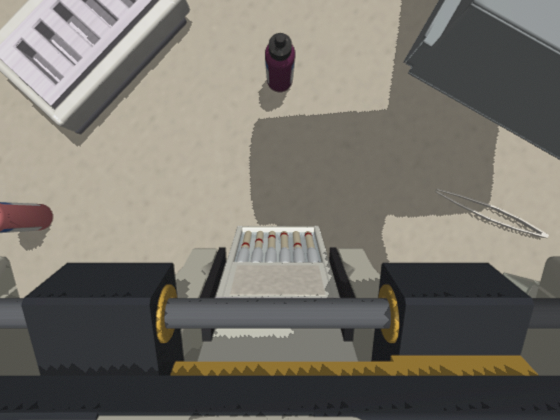

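View pics/s10.png

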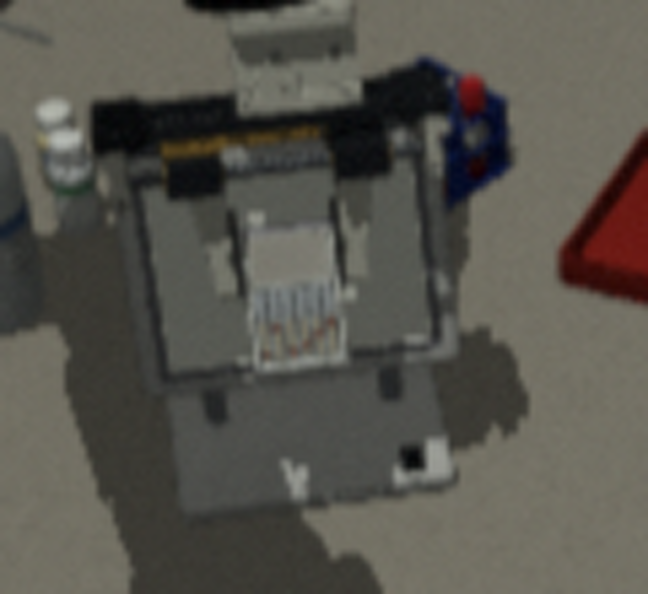

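View pics/t10.png

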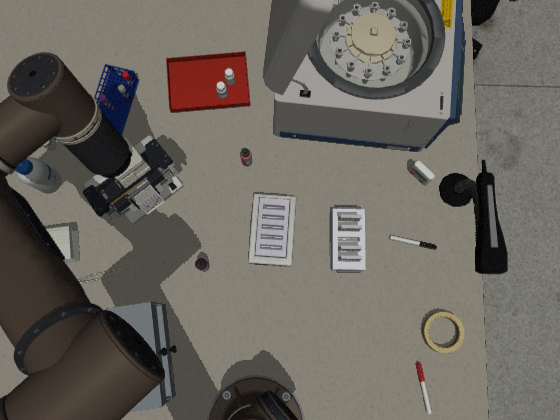

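```bash
python3 - <<'E'
from win import *
import pickle
s=arm.get_state(); M=frame(.699); W=np.array([.5727,.2953,.17])
Rc=R.from_euler('xyz',s['ee_rot']).as_matrix(); o=s['eef_pos']
box=np.array([(x,y,z) for z in(.1425,.2265) for x in (.004,-.004) for y in(-.0265,.0265)])
X=o+box@Rc.T
print("scene zoom",(proj(ps,X)+.5-[140,110])*5.4)
pw=pickle.load(open("w10.pkl","rb"))
print("wrist",proj(pw,X))
w=cv2.imread("pics/w10.png")[215:305,220:340]
g=cv2.resize(w,None,fx=6,fy=6,interpolation=cv2.INTER_CUBIC); uv=(proj(pw,X)+.5-[220,215])*6
for i,c in ((0,(0,0,255)),(2,(255,0,0)),(4,(0,255,0)),(6,(255,255,0))): cv2.line(g,tuple(int(v) for v in uv[i]),tuple(int(v) for v in uv[i+1]),c,1)
cv2.imwrite("pics/w10z.png",g)
E
```

```text
scene zoom [[335.873  224.5962]
 [240.456  235.9959]
 [334.7811 220.3305]
 [239.7791 231.6573]
 [353.1278 364.8511]
 [259.8001 376.7424]
 [351.9844 360.0715]
 [259.0538 371.8866]]
wrist [[213.1434 297.7684]
 [340.7532 297.7368]
 [214.252  314.126 ]
 [339.6547 314.0928]
 [236.2251 223.4752]
 [317.7573 223.4613]
 [236.6812 234.818 ]
 [317.3067 234.8033]]
```

View pics/w10z.png

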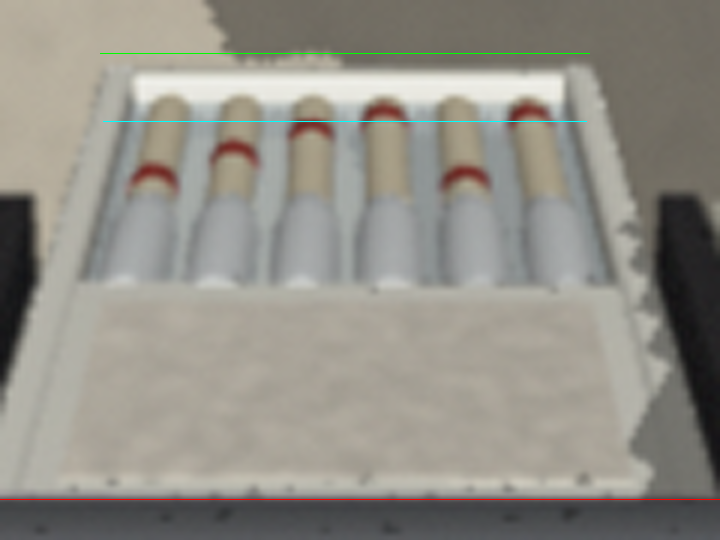

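```bash
python3 -m inch '[[[0,0,0,0,0,0],[0,0,0,0,0,0],[0,0,0,0,0,0],[0,0,0,0,0,0]]]'
python3 - <<'E'
import cv2
t=cv2.imread("pics/t10.png")[180:280,235:385]; cv2.imwrite("pics/t10z.png",cv2.resize(t,None,fx=5,fy=5,interpolation=cv2.INTER_CUBIC))
E
```

```text
t: 22.35
eef_pos: [0.5766, 0.2996, 0.3648]
ee_rot: [3.142, -0.348, -2.441]
force: [0.8, 0.2, -0.8]
width: 0.0529
```

View pics/t10z.png

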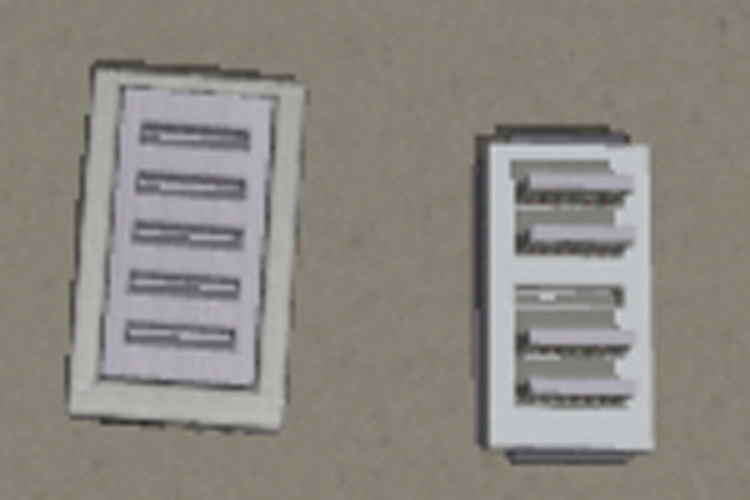

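The rack holds four cards, in slots 1, 2, 4 and 5, and the block is empty. Handing in.

```bash
python3 -c "
from station import arm
print(arm.job_done())"
```

```text
the job is handed in; nothing more can be done
None
```

Both gel cards are in the rack and the tall card is held still in front of the viewing light. I handed the job in at about 22.4 s of the 61 s; no verdict is reported.

- **Gel cards:** The card from block slot 2 went into rack slot 4, and the one from block slot 4 into rack slot 2. Both bottomed out at the expected height with a light upward force (7 N and 11 N). The tops matched the model of a fully seated card.
- **One correction:** The second card first touched the slot rim at about 10 N. I lifted it, moved it about 1 mm in y, and it then went in freely.
- **Tall card:** It came out of rack slot 3 and is held right way up. Its computed centre is 61 mm from the window plane and within 1 mm of the window's middle, with the tool within 0.2° of the window's lean.
- **Last checks:** The rack holds four cards in slots 1, 2, 4 and 5, the block is empty, and the bottles and timer are where they were. External force is only about 1 N, so nothing is touching the light.
- **Small disagreements:**
  - The wrist camera puts the card's foot about 1.5 mm off prediction, a tilt of at most about 0.02 rad in the grip.
  - The window position could be a few millimetres off. Fits with its height and lean left free differed by 1–2 mm with the top camera, and by about 12–14 mm with the scene camera alone. I used the combined fit with the given height and lean.

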